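# Set the table condiments on their coasters

## Task

Pick out the three round containers (pepper mill, salt drum, toothpick jar) that stand among the things on the worktop and stand each upright in the middle of its own wooden coaster: the tallest on the largest coaster, the middle one on the middle-sized coaster, the shortest on the smallest. Leave the two flat cartons and the yellow packet where they are.

Things in the scene. Friction and masses are not known exactly. Their poses are not given: they have to be found in the camera images.
- pepper_mill_center (a point): Brown turned-wood pepper mill, round, the tallest: 150 mm high, upright. Body 58 mm across at the foot, narrowing to about 50 mm at 108 mm up; above it a ball-shaped fixed head, 50 mm across, to 139 mm up, and a small knob. 0.18 kg. Best gripped from above by head and neck, 30 to 40 mm below its top. The point is on its upright axis half-way up; z points up.
- table_salt_shaker_center (a point): Red and white round salt drum with a shaker lid, the middle one in height: 111 mm high, 55 mm across, standing upright. About 0.2 kg. Straight sides; grip it from above round the upper half, 30 to 40 mm below its top. The point is on its upright axis half-way up; z points up.
- table_toothpick_jar_center (a point): Small clear round toothpick jar with a fixed green lid, the shortest: 87 mm high, 45 mm across, standing upright. Light. Straight sides; grip it from above round the upper half, 30 to 40 mm below its top. The point is on its upright axis half-way up; z points up.
- coaster_large_top (a point): The largest (96 mm diameter) wooden coaster, a flat round disc of dark wood, 8 mm thick, lying fixed on the worktop. The point is the centre of its top face, 8 mm above the worktop.
- coaster_medium_top (a point): The middle-sized (80 mm diameter) wooden coaster, a flat round disc of dark wood, 8 mm thick, lying fixed on the worktop. The point is the centre of its top face, 8 mm above the worktop.
- coaster_small_top (a point): The smallest (64 mm diameter) wooden coaster, a flat round disc of dark wood, 8 mm thick, lying fixed on the worktop. The point is the centre of its top face, 8 mm above the worktop.
- violet_carton_center (a point): Small flat violet and orange carton, 92 mm long (its own x), 55 mm wide (its own y), 40 mm high. It lies loose and is a bystander to be left where it is. The point is at its centre.
- pink_carton_center (a point): Small flat pink and dark blue carton, 100 mm long (its own x), 58 mm wide (its own y), 36 mm high. It lies loose and is a bystander to be left where it is. The point is at its centre.
- sachet_center (a point): Yellow stand-up sauce packet, 32 mm thick (its own x), 66 mm wide (its own y), 108 mm high, standing upright. It is loose, a bystander to be left where it is. The point is at its centre.
Not all that is in view belongs to the job. Leave any green or purple look-alike of the part that bears pepper_mill_center alone.

How it is judged (in metres and radians):
At the end, for the whole second after the job is handed in: Mill on the large coaster, salt drum on the middle-sized, toothpick jar on the small: each upright (0.1 rad), its axis within 12 mm of the coaster's centre, resting on it (height within 5 mm), released and at rest; cartons and packet within 20 mm of where they started (horizontal distance between pepper_mill_center and coaster_large_top below 0.012 m and height (world z) of pepper_mill_center between 0.078 and 0.088 m and angle between each of pepper_mill_center, table_salt_shaker_center, table_toothpick_jar_center's own z axis and vertical below 0.1 rad and linear speed of each of pepper_mill, table_salt_shaker, table_toothpick_jar below 0.02 m/s and horizontal distance between table_salt_shaker_center and coaster_medium_top below 0.012 m and height (world z) of table_salt_shaker_center between 0.0585 and 0.0685 m and horizontal distance between table_toothpick_jar_center and coaster_small_top below 0.012 m and height (world z) of table_toothpick_jar_center between 0.0465 and 0.0565 m and distance of each of violet_carton_center, pink_carton_center, sachet_center from where it was at the start of the episode below 0.02 m); the robot touches nothing.
It fails at once if a carton or the packet is pushed more than 20 mm from its place (distance of any of violet_carton_center, pink_carton_center, sachet_center from where it was at the start of the episode above 0.02 m).
It also fails if it takes over 106 s, if anything falls off the work surface, if the arm or the gripper's body presses on something with over 40 N, if the wrist force passes 120 N, or if a joint passes its speed limit or range.

## Robot

A 6-joint arm with a two-finger parallel gripper is mounted at the origin on a cart in front of the work surface, level with it; the furniture and walls round the work are solid. World frame = base frame: x ahead of the robot, y to its left, z up, the work surface at z = 0. Lengths are in mm, angles in rad, forces in N, time in s.
With the tool pointing down it reaches from about 350 to 975 mm from the base axis. Payload 7.1 kg.
Tool frame: the origin (TCP) lies at the centre of the arm's flange, where the gripper is bolted on; the fingertips stand 182 mm ahead of it and the grasp point (between the pads) lies 163 mm ahead of it; z points along the fingers, y is the line along which they close (so a half turn about z gives the same grasp; the last joint's range is limited). The gripper opens to 88 mm and grips with 3 to 60 N. Pads are 20 mm wide; open, the fingers measure 115 mm over their backs; the gripper's body (75 mm by 178 mm) begins 61 mm behind the grasp point.
Start: joints at [1.171, 0.423, 1.63, -0, 1.089, -0.019], TCP at [232.258, 580.226, 404.675] pointing down, gripper open.
Joint ranges: [-3, 3], [-0.9, 2.11], [0.09, 2.58], [-1.31, 4.45], [0.11, 2.69], [-2.54, 2.54]. Speed limits (rad/s): [2.39, 2.39, 3.01, 3.14, 3.14, 3.14].

## Interface

Orientations are given as a rotation vector (axis times angle).
In Python, from workcell import readout, get_image, ctrl gives the robot as it stands.
- The arm moves only by the tool step_arm, never from a script. Its argument "targets" is a list that holds one entry, the list of rows, each a list of 7 numbers: the shift along the world's x, y, z as a fraction of full scale, then the turn, a rotation vector about the world's x, y, z as a fraction of full scale, then the opening, from 0 (shut) to 1 (fully open). In form: [[[dx, dy, dz, wx, wy, wz, claw], ...]]. A call has exactly 5 rows; each row shifts and turns the commanded pose from where the row before left it; what a row does not reach is not made up. Full scale, the value 1, is 0.05 m for a shift and 4 degrees for a turn. A row lasts 1/8 s, in which the tool goes at most 62.5 mm and 10.7 degrees, less where a joint would pass 70% of its speed; a pose out of reach is approached as far as the arm can. A call with a number of a shift or a turn outside -1 to 1 is refused whole. A call with a gripper value outside its range is refused whole. The fingers move at their own pace and stop on an object; the grip force is fixed at half the most. Time passes only in rows, so rows that do not move let the fingers close, or fill a call up. It gives the time, the measured TCP pose, the force, the opening and the grip force at its end, in the units of the state.
- readout.get_obs(): the state, without advancing time (a new reading comes with each control period).
- get_image(name): name is "scene" or "top"; returns a dict with "pixels" (400x640x3 uint8, red, green, blue), "intrinsics" (3x3 intrinsics, pixels), "extrinsics" (4x4, takes a point from world to camera coordinates). Camera axes: x right, y down, z forward; pixel columns grow to the right and rows downward; lengths in mm; the calibration is good to about 2 mm. A picture is of the moment at which its call begins. There is no depth.
- ctrl.close_job(): hands the job in; it is judged then, once.
The state is a dict: "t": time; "qpos": joint angles; "qvel": joint speeds; "joint_torque": joint torques, N m; "ee_pos": TCP position; "orientation": TCP orientation; "ft_force": force on the tool from outside, world axes, zero at the start; "moment": the same for the moment, N m; "width": finger opening in mm; "grasp_force": force on a finger pad.
Only numpy, scipy, OpenCV 4.12 (cv2) and the standard library are available. Lean on these libraries where they do the work, as an engineer would, in place of code of your own. Each camera call takes 0.05 s, during which the arm holds its last target. There are 200 camera calls.

## Working session

There is one attempt and no reset: what is moved stays moved. The work goes in short steps, Python scripts to look and compute and a tool call to move; the robot and the scene stay as the last step left them, time stands still between calls to the robot, and variables do not carry over. Pictures are saved under pics/ and viewed, at most 14 in all, crops included, and the job is handed in when it is done.

Besides the shell and the picture viewer there is one more tool, called after "Request:" as name(argument=value, ...) on one line, values as JSON. step_arm: Moves the arm, as the interface text tells. Shift numbers are shares of 0.05 m and turn numbers shares of 4 degrees, none past 1 either way. Its arguments: {"type":"object","properties":{"targets":{"type":"array"}},"required":["targets"]}

```bash
mkdir -p pics; ls; cat > h.py <<'E'
import numpy as np, cv2
from workcell import readout, get_image, ctrl
def snap(n,f):
    d=get_image(n); cv2.imwrite(f'pics/{f}.png',cv2.cvtColor(np.asarray(d['pixels']),cv2.COLOR_RGB2BGR))
    np.savez(f'pics/{f}.npz',K=d['intrinsics'],E=d['extrinsics'],p=d['pixels']); return d
def cam(f):
    d=np.load(f'pics/{f}.npz'); return d['K'],d['E'],d['p']
def ray(f,u,v,z):
    K,E,_=cam(f); R,t=E[:3,:3],E[:3,3]; c=-R.T@t
    d=R.T@np.linalg.inv(K)@[u,v,1]; return c+d*(z-c[2])/d[2]
def proj(f,P):
    K,E,_=cam(f); q=K@(E[:3,:3]@np.asarray(P,float)+E[:3,3]); return q[:2]/q[2]
E
python3 - <<'E'
from h import *
for n in('scene','top'):
    d=snap(n,n+'0'); E=np.array(d['extrinsics']); print(n,d['intrinsics'],(-E[:3,:3].T@E[:3,3]).round(),E.round(3))
print(readout.get_obs())
E
```

```text
pics
scene [[366.16006942   0.         320.11266342]
 [  0.         366.16006942 203.94441323]
 [  0.           0.           1.        ]] [ 190. -722.  490.] [[ 9.15000e-01 -4.04000e-01  2.60000e-02 -4.78168e+02]
 [-1.78000e-01 -4.60000e-01 -8.70000e-01  1.28696e+02]
 [ 3.63000e-01  7.91000e-01 -4.92000e-01  7.43429e+02]
 [ 0.00000e+00  0.00000e+00  0.00000e+00  1.00000e+00]]
top [[501.78435792   0.         324.77199051]
 [  0.         501.78435792 201.92187404]
 [  0.           0.           1.        ]] [ 464.  -29. 1131.] [[ 2.000000e-03 -1.000000e+00  2.700000e-02 -6.007500e+01]
 [-9.990000e-01 -3.000000e-03 -5.300000e-02  5.231880e+02]
 [ 5.300000e-02 -2.700000e-02 -9.980000e-01  1.103871e+03]
 [ 0.000000e+00  0.000000e+00  0.000000e+00  1.000000e+00]]
{'t': 0.1, 'qpos': array([ 1.17097174e+00,  4.23752694e-01,  1.63054981e+00,  2.59856489e-05,
        1.08860487e+00, -1.90164961e-02]), 'qvel': array([ 8.14736241e-04, -1.69976046e-03, -6.92246364e-04,  1.21656856e-03,
        8.81604709e-04, -4.52267573e-05]), 'joint_torque': array([ 3.23370496e-04, -5.45617175e+01, -2.74326932e+01,  6.45268173e-02,
        1.88809651e-02,  2.80225080e-06]), 'ee_pos': array([232.18796483, 580.02350537, 404.01164918]), 'orientation': array([-5.94526663e-01, -3.08452261e+00,  2.01233142e-03]), 'ft_force': array([ 0.43260656, -0.26707477, -0.26304697]), 'moment': array([ 0.02548004, -0.01242861, -0.02861106]), 'grasp_force': 0.0, 'width': 88.05379740136182}
```

View pics/scene0.png

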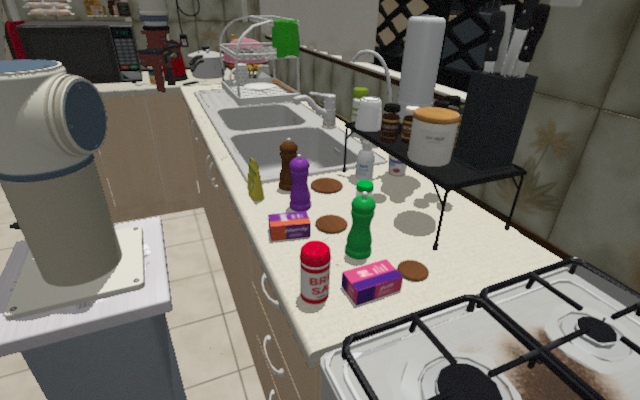

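View pics/top0.png

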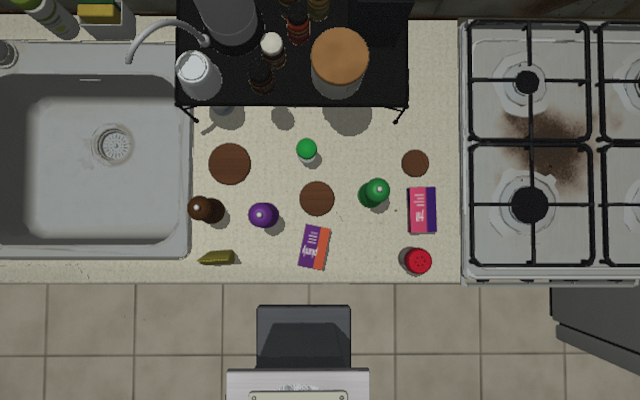

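The scene view shows the brown mill (288,165), purple mill (300,183), green mill (361,222), salt (315,272) and jar lid (364,187). The top view shows these:
- **Mill candidates:** brown (205,209), purple (264,215) and green (375,193). Brown fits, since the description says brown turned wood and to leave the green and purple ones.
- **Jar:** small green lid at (307,149).
- **Salt:** red lid at (418,261).
- **Coasters:** large (229,164), medium (317,198), small (415,163).

I'll confirm these in one enlarged crop and measure.

```bash
python3 - <<'E'
from h import *
K,E,p=cam('top0'); im=cv2.cvtColor(p,cv2.COLOR_RGB2BGR)
c=cv2.resize(im[95:285,180:465],None,fx=2.8,fy=2.8,interpolation=cv2.INTER_CUBIC); cv2.imwrite('pics/crop0.png',c)
hsv=cv2.cvtColor(im,cv2.COLOR_BGR2HSV)
H,S,V=[hsv[...,i].astype(int) for i in range(3)]
ms={'brown':(H<15)&(S>90)&(V>25)&(V<140),'green':(H>45)&(H<85)&(S>110),'purple':(H>125)&(H<150)&(S>110),'red':((H<6)|(H>172))&(S>180)&(V>110),'pink':(H>155)&(H<176)&(S>100),'orange':(H>5)&(H<16)&(S>140)&(V>140),'yellow':(H>22)&(H<35)&(S>150)}
for n,m in ms.items():
    k=np.zeros(m.shape,np.uint8); k[95:285,185:460]=m[95:285,185:460]
    N,L,st,ce=cv2.connectedComponentsWithStats(k)
    for i in range(1,N):
        if st[i,4]>60: print(n,st[i],ce[i].round(1),'z0',ray('top0',*ce[i],0).round()[:2],'z8',ray('top0',*ce[i],8).round(1)[:2])
E
```

```text
brown [ 209  144   42   41 1344] [229.3 163.7] z0 [610. 156.] z8 [608.8 155.2]
brown [402 150  27  27 566] [415.  163.1] z0 [ 613. -265.] z8 [ 612.3 -263. ]
brown [300 182  34  34 917] [316.6 198.3] z0 [532. -41.] z8 [531.7 -40.7]
brown [188 196  37  27 575] [205.5 209. ] z0 [507. 208.] z8 [507.1 206.6]
green [297 138  20  21 318] [306.2 148.4] z0 [646. -17.] z8 [644.3 -17. ]
green [358 179  32  28 617] [373.2 192.7] z0 [ 545. -169.] z8 [ 544.8 -168. ]
purple [426 187  11  45 401] [430.8 209.1] z0 [ 508. -300.] z8 [ 508.2 -298.1]
purple [249 203  29  25 549] [263.4 214.8] z0 [495.  79.] z8 [494.5  78. ]
purple [298 225  22  43 376] [308.1 246.4] z0 [424. -22.] z8 [424.1 -22. ]
red [408 250  23  23 413] [419.3 260.9] z0 [ 391. -273.] z8 [ 392. -271.]
pink [408 187  19  46 674] [416.8 210. ] z0 [ 506. -268.] z8 [ 506.  -266.4]
orange [314 228  16  42 329] [321.4 248. ] z0 [421. -52.] z8 [420.8 -51.6]
```

View pics/crop0.png

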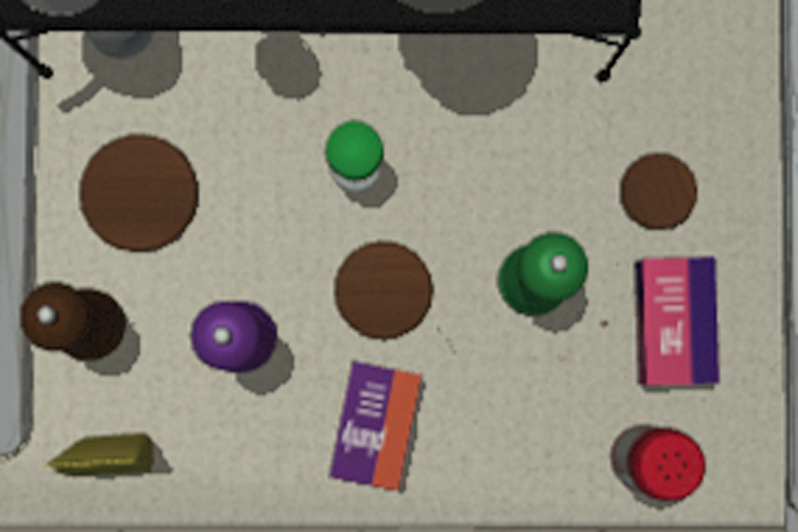

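The crop confirms the following:
- The brown mill is on the left, with its knob at top-view (196.4,207.1). The purple and green mills are look-alikes to leave alone.
- The jar lid is at (306.8,148.2) and the salt lid at (418.2,260.7).

Next I'll cross-check these with the scene view and find the rack height.

```bash
cat >> h.py <<'E'
def tri(f,a,g,b):
    A=[];B=[]
    for n,(u,v) in((f,a),(g,b)):
        c=ray(n,u,v,0);d=ray(n,u,v,100)-c;d/=np.linalg.norm(d);M=np.eye(3)-np.outer(d,d);A.append(M);B.append(M@c)
    return np.linalg.lstsq(np.vstack(A),np.hstack(B),rcond=None)[0]
E
python3 - <<'E'
from h import *
for n,u,v,z in [('mill knob',196.4,207.1,150),('mill head',198.9,207.9,114),('mill foot',213,211,10),('salt',418.2,260.7,111),('jar',306.8,148.2,87),('purple',259.3,215,150),('green',379.6,188.9,150),('legL',196.8,120.7,0),('legR',395.4,122.1,0)]:
    print(n,ray('top0',u,v,z).round(1))
print('rack corner',tri('top0',(408,106),'scene0',(438,186)).round())
P,E,p=cam('scene0'); im=cv2.cvtColor(p,cv2.COLOR_RGB2BGR)
for n,P in [('mill',(505,199,0)),('mill',(505,199,150)),('salt',ray('top0',418.2,260.7,111)),('jar',ray('top0',306.8,148.2,87)),('cL',(608.8,155.2,8)),('cM',(531.7,-40.7,8)),('cS',(612.3,-263,8))]:
    q=proj('scene0',P); print(n,q.round(1)); cv2.drawMarker(im,tuple(int(round(x)) for x in q),(255,255,0),0,6)
cv2.imwrite('pics/crop1.png',cv2.resize(im[110:330,230:480],None,fx=2.7,fy=2.7))
E
```

```text
mill knob [505.3 194.5 150. ]
mill head [505.2 197.7 114. ]
mill foot [502.6 189.6  10. ]
salt [ 399.1 -246.6  111. ]
jar [632.1 -19.   87. ]
purple [490.2  72.5 150. ]
green [ 542.1 -163.   150. ]
legL [707.2 230.7   0. ]
legR [ 707.4 -220.4    0. ]
rack corner [ 698. -213.  161.]
mill [287.5 186.1]
mill [286.5 137.6]
salt [313.9 246.6]
jar [364.1 183.6]
cL [325.6 184.3]
cM [330.2 222.6]
cS [411.5 268.9]
```

View pics/crop1.png

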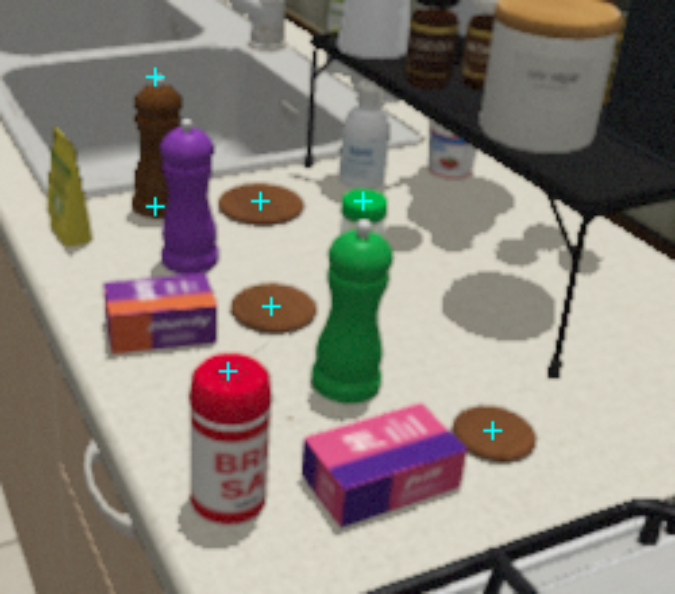

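The markers land on the lids and coaster centres, so the estimates agree to a few mm. Targets (mm):

| Object | Object x, y | Coaster x, y |
|---|---|---|
| Mill | (505,196) | large (609,155) |
| Salt | (399,-247) | medium (532,-41) |
| Jar | (632,-19) | small (612,-263) |

The rack front is at x≈698 and z≈160, so I'll close the fingers along y.

Request:
step_arm(targets=[[[0.68, -0.96, 0, 0, 0, 0.9, 1], [0.68, -0.96, 0, 0, 0, 0.9, 1], [0.68, -0.96, 0, 0, 0, 0.9, 1], [0.68, -0.96, 0, 0, 0, 0.9, 1], [0.68, -0.96, 0, 0, 0, 0.9, 1]]])

```text
t: 0.72
ee_pos: [403.0, 338.5, 404.5]
orientation: [-0.101, -3.14, 0.0]
ft_force: [-0.3, 0.8, -0.0]
width: 87.9
grasp_force: 0.0
```

Request:
step_arm(targets=[[[0.68, -0.96, 0, 0, 0, 0.9, 1], [0.68, -0.96, 0, 0, 0, 0, 1], [0.68, -0.96, 0, 0, 0, 0, 1], [0, 0, 0, 0, 0, 0, 1], [0, 0, 0, 0, 0, 0, 1]]])

```text
t: 1.35
ee_pos: [503.9, 196.3, 404.3]
orientation: [-0.007, -3.14, 0.0]
ft_force: [-0.0, 0.7, -1.1]
width: 87.8
grasp_force: 0.0
```

Request:
step_arm(targets=[[[0.02, 0, -0.6, 0, 0, 0, 1], [0, 0, -0.5, 0, 0, 0, 1], [0, 0, 0, 0, 0, 0, 1], [0, 0, 0, 0, 0, 0, 1], [0, 0, 0, 0, 0, 0, 1]]])

```text
t: 1.98
ee_pos: [505.4, 196.8, 350.8]
orientation: [0.005, 3.14, 0.001]
ft_force: [0.1, -0.2, 0.5]
width: 87.5
grasp_force: 0.0
```

```bash
python3 - <<'E'
from h import *
snap('scene','s1')
im=cv2.imread('pics/s1.png')
cv2.imwrite('pics/s1c.png',cv2.resize(im[60:240,220:400],None,fx=3.2,fy=3.2))
E
```

```text
(no output)
```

View pics/s1c.png

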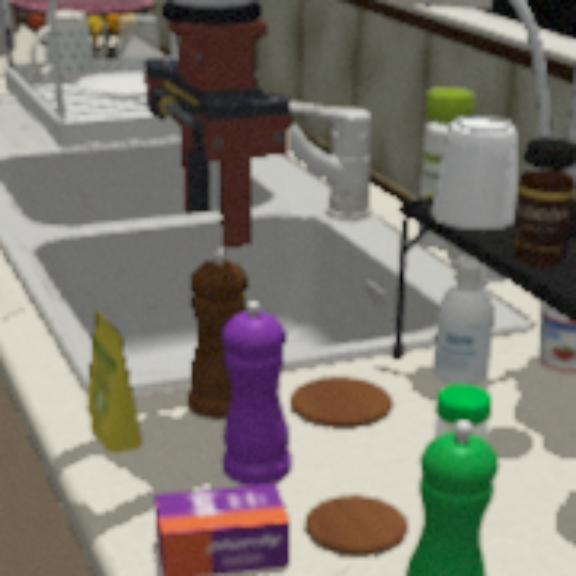

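The open fingers (crop 197 and 237) straddle the mill knob (220,252), so the alignment is good. I'll go down to the neck and close.

Request:
step_arm(targets=[[[0, 0, -0.5, 0, 0, 0, 1], [0, 0, -0.5, 0, 0, 0, 1], [0, 0, -0.46, 0, 0, 0, 1], [0, 0, 0, 0, 0, 0, 1], [0, 0, 0, 0, 0, 0, 0.4]]])

```text
t: 2.65
ee_pos: [505.7, 196.4, 277.7]
orientation: [0.006, 3.14, 0.001]
ft_force: [0.7, -0.7, 0.1]
width: 80.6
grasp_force: 0.0
```

Request:
step_arm(targets=[[[0, 0, 0, 0, 0, 0, 0.2], [0, 0, 0, 0, 0, 0, 0.2], [0, 0, 0, 0, 0, 0, 0], [0, 0, 0, 0, 0, 0, 0], [0, 0, 0, 0, 0, 0, 0]]])

```text
t: 3.28
ee_pos: [505.4, 196.3, 276.9]
orientation: [0.006, 3.141, 0.0]
ft_force: [0.6, -0.1, 3.0]
width: 47.6
grasp_force: 29.8
```

Request:
step_arm(targets=[[[0, 0, 0.35, 0, 0, 0, 0], [0, 0, 0.35, 0, 0, 0, 0], [0.5, -0.2, 0, 0, 0, 0, 0], [0.5, -0.2, 0, 0, 0, 0, 0], [0.5, -0.2, 0, 0, 0, 0, 0]]])

```text
t: 3.9
ee_pos: [581.1, 166.0, 313.2]
orientation: [0.006, 3.14, 0.001]
ft_force: [0.8, 0.5, -1.7]
width: 47.9
grasp_force: 29.7
```

Request:
step_arm(targets=[[[0.57, -0.23, 0, 0, 0, 0, 0], [0, 0, 0, 0, 0, 0, 0], [0, 0, 0, 0, 0, 0, 0], [0, 0, 0, 0, 0, 0, 0], [0, 0, 0, 0, 0, 0, 0]]])

```text
t: 4.53
ee_pos: [608.2, 155.1, 311.9]
orientation: [-0.005, -3.141, 0.0]
ft_force: [0.9, -0.0, -2.3]
width: 47.5
grasp_force: 29.7
```

```bash
python3 - <<'E'
from h import *
snap('scene','s2')
im=cv2.imread('pics/s2.png')
cv2.imwrite('pics/s2c.png',cv2.resize(im[60:240,220:400],None,fx=3.2,fy=3.2))
E
```

```text
(no output)
```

View pics/s2c.png

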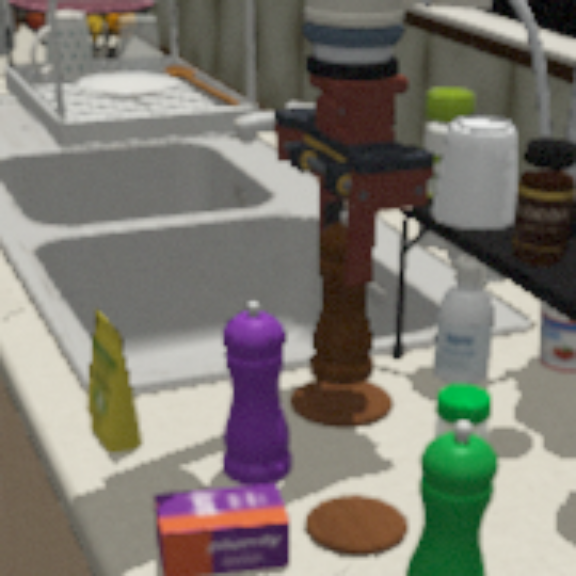

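The mill hangs upright, with its foot (342,370) in line above the coaster centre (342,401). I'll lower and release.

Request:
step_arm(targets=[[[0, 0, -0.2, 0, 0, 0, 0], [0, 0, -0.2, 0, 0, 0, 0], [0, 0, -0.12, 0, 0, 0, 0], [0, 0, 0, 0, 0, 0, 0], [0, 0, 0, 0, 0, 0, 0]]])

```text
t: 5.2
ee_pos: [608.7, 154.7, 285.3]
orientation: [-0.006, -3.141, 0.0]
ft_force: [0.5, -0.1, -2.1]
width: 47.8
grasp_force: 29.8
```

Request:
step_arm(targets=[[[0, 0, 0, 0, 0, 0, 0.7], [0, 0, 0, 0, 0, 0, 1], [0, 0, 0, 0, 0, 0, 1], [0, 0, 0, 0, 0, 0, 1], [0, 0, 0, 0, 0, 0, 1]]])

```text
t: 5.82
ee_pos: [608.8, 154.7, 285.8]
orientation: [0.006, 3.141, 0.0]
ft_force: [-0.3, -0.4, 0.5]
width: 87.7
grasp_force: 0.0
```

Request:
step_arm(targets=[[[0, 0, 0.5, 0, 0, 0, 1], [0, 0, 0.6, 0, 0, 0, 1], [0, 0, 0.6, 0, 0, 0, 1], [0, -0.6, 0, 0, 0, 0, 1], [0, -0.8, 0, 0, 0, 0, 1]]])

```text
t: 6.45
ee_pos: [608.8, 84.7, 371.3]
orientation: [0.003, 3.14, 0.0]
ft_force: [0.1, 0.1, -0.3]
width: 88.1
grasp_force: 0.0
```

Request:
step_arm(targets=[[[0.16, -0.8, 0, 0, 0, 0, 1], [0.16, -0.8, 0, 0, 0, 0, 1], [0.14, -0.47, -0.6, 0, 0, 0, 1], [0, 0, -0.9, 0, 0, 0, 1], [0, 0, -0.7, 0, 0, 0, 1]]])

```text
t: 7.08
ee_pos: [631.5, -19.4, 259.2]
orientation: [-0.008, -3.141, -0.0]
ft_force: [0.5, 0.1, -0.0]
width: 88.0
grasp_force: 0.0
```

Request:
step_arm(targets=[[[0, 0, 0, 0, 0, 0, 1], [0, 0, 0, 0, 0, 0, 1], [0, 0, 0, 0, 0, 0, 1], [0, 0, 0, 0, 0, 0, 1], [0, 0, 0, 0, 0, 0, 1]]])

```text
t: 7.7
ee_pos: [631.9, -18.7, 261.5]
orientation: [0.006, 3.14, -0.0]
ft_force: [-0.3, -0.5, -0.4]
width: 87.7
grasp_force: 0.0
```

```bash
python3 - <<'E'
from h import *
snap('scene','s3')
im=cv2.imread('pics/s3.png')
cv2.imwrite('pics/s3c.png',cv2.resize(im[70:260,260:450],None,fx=3.1,fy=3.1))
E
```

```text
(no output)
```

View pics/s3c.png

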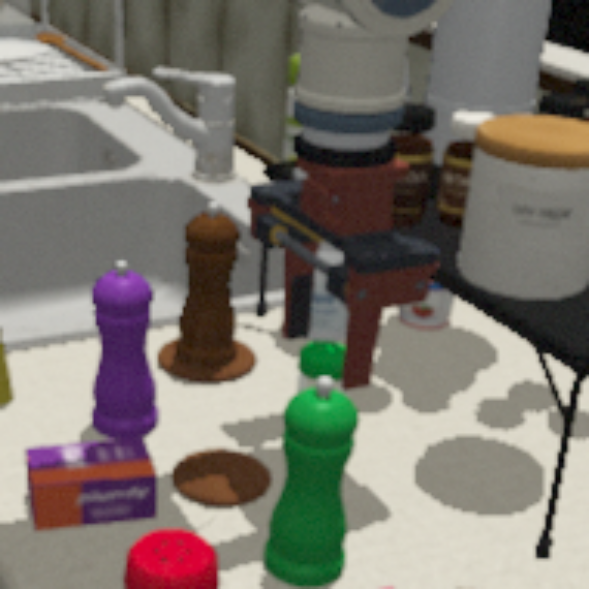

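The mill stands upright on the large coaster at (208,360). The fingers (297 and 357) straddle the jar lid (323,355). I'll go down, close and lift.

Request:
step_arm(targets=[[[0, 0, -0.5, 0, 0, 0, 1], [0, 0, -0.43, 0, 0, 0, 1], [0, 0, 0, 0, 0, 0, 0.6], [0, 0, 0, 0, 0, 0, 0.4], [0, 0, 0, 0, 0, 0, 0.3]]])

```text
t: 8.38
ee_pos: [632.2, -18.8, 214.9]
orientation: [0.006, 3.14, -0.0]
ft_force: [-0.4, 0.1, 0.7]
width: 61.2
grasp_force: 0.0
```

Request:
step_arm(targets=[[[0, 0, 0, 0, 0, 0, 0], [0, 0, 0, 0, 0, 0, 0], [0, 0, 0, 0, 0, 0, 0], [0, 0, 0, 0, 0, 0, 0], [0, 0, 0, 0, 0, 0, 0]]])

```text
t: 9.0
ee_pos: [632.0, -18.8, 214.6]
orientation: [0.006, 3.141, -0.0]
ft_force: [-0.6, 0.3, 5.6]
width: 44.7
grasp_force: 30.0
```

Request:
step_arm(targets=[[[0, 0, 0.6, 0, 0, 0, 0], [0, 0, 0.9, 0, 0, 0, 0], [0, 0, 0.9, 0, 0, 0, 0], [0, 0, 0.9, 0, 0, 0, 0], [0, -0.5, 0.3, 0, 0, 0, 0]]])

```text
t: 9.62
ee_pos: [632.2, -43.0, 397.1]
orientation: [0.003, 3.138, -0.0]
ft_force: [-0.3, -0.4, -1.2]
width: 44.6
grasp_force: 30.0
```

Request:
step_arm(targets=[[[-0.1, -0.9, 0, 0, 0, 0, 0], [-0.1, -0.9, 0, 0, 0, 0, 0], [-0.1, -0.9, 0, 0, 0, 0, 0], [-0.1, -0.9, 0, 0, 0, 0, 0], [0, -0.78, 0, 0, 0, 0, 0]]])

```text
t: 10.25
ee_pos: [611.0, -264.3, 393.5]
orientation: [-0.007, -3.14, -0.001]
ft_force: [1.1, 0.3, -1.2]
width: 44.6
grasp_force: 30.0
```

Request:
step_arm(targets=[[[0, 0, -0.8, 0, 0, 0, 0], [0, 0, -0.8, 0, 0, 0, 0], [0, 0, -0.8, 0, 0, 0, 0], [0, 0, -0.4, 0, 0, 0, 0], [0, 0, 0, 0, 0, 0, 0]]])

```text
t: 10.88
ee_pos: [611.3, -262.5, 252.6]
orientation: [-0.006, -3.139, -0.002]
ft_force: [-0.4, -0.6, -1.1]
width: 44.9
grasp_force: 30.0
```

```bash
python3 - <<'E'
from h import *
snap('scene','s4')
im=cv2.imread('pics/s4.png')
cv2.imwrite('pics/s4c.png',cv2.resize(im[120:310,300:490],None,fx=3.1,fy=3.1))
E
```

```text
(no output)
```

View pics/s4c.png

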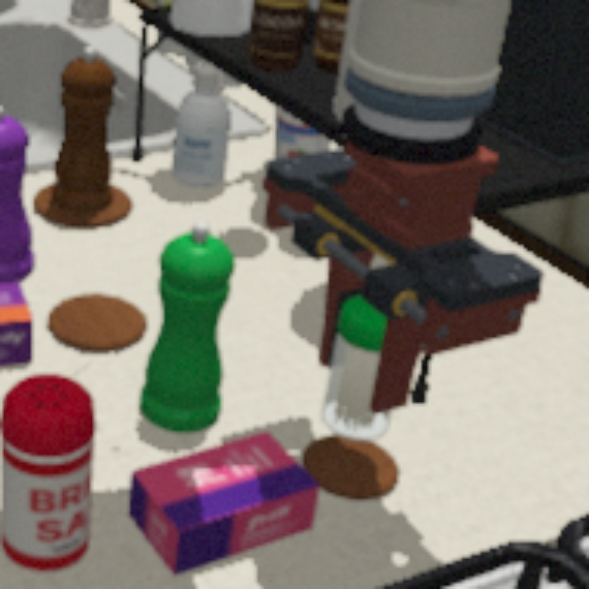

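The jar base (357,418) is over the small coaster (350,466), and the 7 px lean matches the perspective. I'll lower and release.

Request:
step_arm(targets=[[[0, 0, -0.2, 0, 0, 0, 0], [0.01, 0, -0.2, 0, 0, 0, 0], [0, 0, -0.17, 0, 0, 0, 0], [0, 0, 0, 0, 0, 0, 0], [0, 0, 0, 0, 0, 0, 0]]])

```text
t: 11.55
ee_pos: [612.4, -262.8, 225.7]
orientation: [0.006, 3.141, -0.0]
ft_force: [0.2, 0.1, -1.5]
width: 44.5
grasp_force: 30.0
```

Request:
step_arm(targets=[[[0, 0, 0, 0, 0, 0, 0.6], [0, 0, 0, 0, 0, 0, 0.8], [0, 0, 0, 0, 0, 0, 1], [0, 0, 0, 0, 0, 0, 1], [0, 0, 0, 0, 0, 0, 1]]])

```text
t: 12.18
ee_pos: [612.3, -262.8, 225.7]
orientation: [0.006, 3.142, -0.0]
ft_force: [0.1, 1.0, 0.5]
width: 87.0
grasp_force: 0.0
```

Request:
step_arm(targets=[[[0, 0, 0.6, 0, 0, 0, 1], [0, 0, 0.9, 0, 0, 0, 1], [0, 0, 0.9, 0, 0, 0, 1], [0, 0, 0.6, 0, 0, 0, 1], [0, 0, 0, 0, 0, 0, 1]]])

```text
t: 12.8
ee_pos: [612.9, -263.0, 378.5]
orientation: [0.006, 3.137, -0.003]
ft_force: [0.9, -0.5, -0.5]
width: 87.9
grasp_force: 0.0
```

Request:
step_arm(targets=[[[-0.86, 0.06, 0, 0, 0, -0.9, 1], [-0.86, 0.06, 0, 0, 0, -0.9, 1], [-0.86, 0.06, 0, 0, 0, -0.9, 1], [-0.86, 0.06, 0, 0, 0, -0.9, 1], [-0.84, 0.06, 0, 0, 0, -0.9, 1]]])

```text
t: 13.42
ee_pos: [396.4, -247.2, 374.2]
orientation: [-0.5, -3.099, -0.002]
ft_force: [-0.6, 0.0, -0.1]
width: 88.1
grasp_force: 0.0
```

Request:
step_arm(targets=[[[0, 0, -0.4, 0, 0, -0.9, 1], [0, 0, -0.5, 0, 0, -0.9, 1], [0, 0, -0.5, 0, 0, -0.9, 1], [0, 0, 0, 0, 0, -0.9, 1], [0, 0, 0, 0, 0, -0.9, 1]]])

```text
t: 14.05
ee_pos: [397.6, -247.4, 303.9]
orientation: [-0.979, -2.982, -0.001]
ft_force: [-0.3, 0.2, 0.4]
width: 88.0
grasp_force: 0.0
```

```bash
python3 - <<'E'
from h import *
print(readout.get_obs()['ee_pos'])
snap('scene','s5')
im=cv2.imread('pics/s5.png')
cv2.imwrite('pics/s5c.png',cv2.resize(im[140:330,250:440],None,fx=3.1,fy=3.1))
E
```

```text
[ 397.57115119 -247.36393998  303.89507814]
```

View pics/s5c.png

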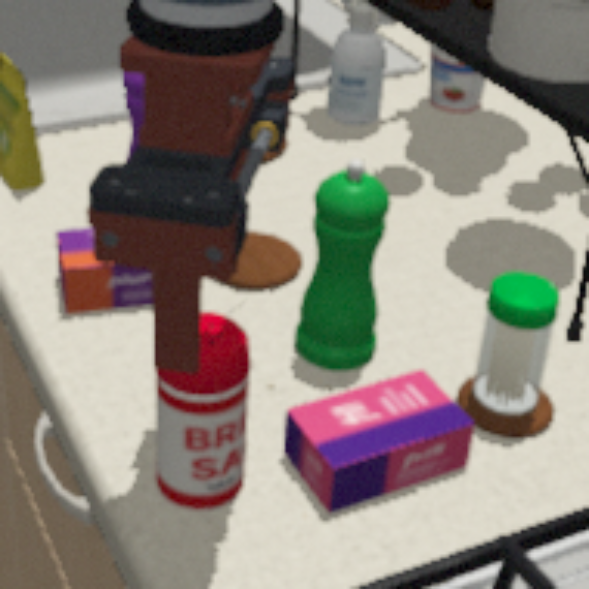

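The jar stands on the small coaster at (507,405). The gripper is over the salt lid (205,345), with the near finger at (177,370) just above its rim, in line with the geometry. I'll go down and close.

Request:
step_arm(targets=[[[0.02, 0.01, -0.3, 0, 0, 0, 1], [0, 0, -0.5, 0, 0, 0, 1], [0, 0, -0.5, 0, 0, 0, 1], [0, 0, 0, 0, 0, 0, 1], [0, 0, 0, 0, 0, 0, 0.6]]])

```text
t: 14.72
ee_pos: [399.3, -247.2, 240.6]
orientation: [-0.975, -2.986, -0.0]
ft_force: [0.2, 0.4, 0.1]
width: 80.9
grasp_force: 0.0
```

Request:
step_arm(targets=[[[0, 0, 0, 0, 0, 0, 0.4], [0, 0, 0, 0, 0, 0, 0], [0, 0, 0, 0, 0, 0, 0], [0, 0, 0, 0, 0, 0, 0], [0, 0, 0, 0, 0, 0, 0]]])

```text
t: 15.35
ee_pos: [399.5, -247.5, 241.2]
orientation: [0.976, 2.985, -0.001]
ft_force: [-1.3, -0.0, 5.7]
width: 54.6
grasp_force: 30.0
```

Request:
step_arm(targets=[[[0, 0, 0.5, 0, 0, 0, 0], [0, 0, 0.9, 0, 0, 0, 0], [0, 0, 0.9, 0, 0, 0, 0], [0, 0, 0.9, 0, 0, 0, 0], [0, 0, 0.3, 0, 0, 0, 0]]])

```text
t: 15.98
ee_pos: [399.5, -247.4, 417.8]
orientation: [0.975, 2.983, -0.001]
ft_force: [-0.3, 0.6, -1.5]
width: 54.5
grasp_force: 30.0
```

Request:
step_arm(targets=[[[0.53, 0.82, 0, 0, 0, 0, 0], [0.53, 0.83, 0, 0, 0, 0, 0], [0.53, 0.83, 0, 0, 0, 0, 0], [0.53, 0.83, 0, 0, 0, 0, 0], [0.53, 0.82, 0, 0, 0, 0, 0]]])

```text
t: 16.6
ee_pos: [532.0, -39.2, 413.9]
orientation: [-0.975, -2.984, 0.001]
ft_force: [-0.3, -0.4, -1.9]
width: 54.8
grasp_force: 30.0
```

Request:
step_arm(targets=[[[0, 0, -0.5, 0, 0, 0, 0], [0, 0, -0.9, 0, 0, 0, 0], [0, 0, -0.9, 0, 0, 0, 0], [0, 0, -0.4, 0, 0, 0, 0], [0, 0, 0, 0, 0, 0, 0]]])

```text
t: 17.23
ee_pos: [530.4, -40.6, 277.8]
orientation: [-0.975, -2.98, 0.002]
ft_force: [-0.4, 0.7, -2.0]
width: 54.8
grasp_force: 30.0
```

```bash
python3 - <<'E'
from h import *
print(readout.get_obs()['ee_pos'])
snap('scene','s6')
im=cv2.imread('pics/s6.png')
cv2.imwrite('pics/s6c.png',cv2.resize(im[100:290,240:430],None,fx=3.1,fy=3.1))
E
```

```text
[530.42640134 -40.62153431 277.76107255]
```

View pics/s6c.png

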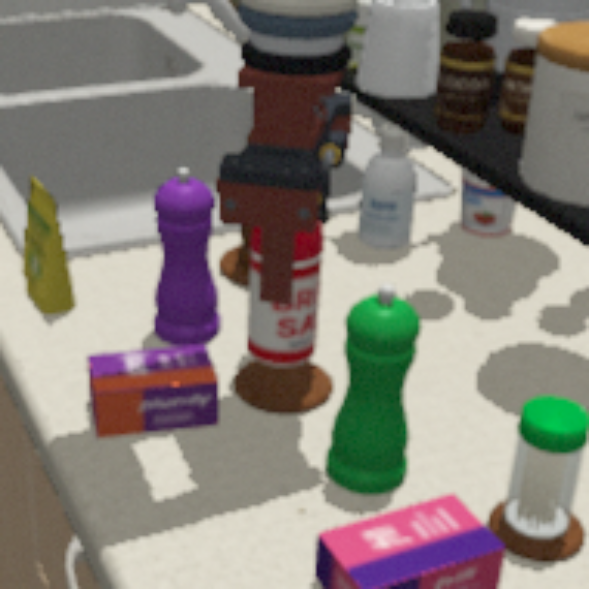

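The salt base (282,352) is over the medium coaster (283,385). I'll lower, release and retreat.

Request:
step_arm(targets=[[[0.02, 0, -0.2, 0, 0, 0, 0], [0, 0, -0.2, 0, 0, 0, 0], [0, 0, -0.15, 0, 0, 0, 0], [0, 0, 0, 0, 0, 0, 0], [0, 0, 0, 0, 0, 0, 0]]])

```text
t: 17.9
ee_pos: [532.8, -40.8, 253.3]
orientation: [0.976, 2.986, 0.0]
ft_force: [0.2, 0.5, -2.3]
width: 54.4
grasp_force: 30.0
```

Request:
step_arm(targets=[[[0, 0, 0, 0, 0, 0, 0.7], [0, 0, 0, 0, 0, 0, 0.9], [0, 0, 0, 0, 0, 0, 1], [0, 0, 0, 0, 0, 0, 1], [0, 0, 0, 0, 0, 0, 1]]])

```text
t: 18.52
ee_pos: [532.8, -40.8, 253.2]
orientation: [0.976, 2.986, 0.0]
ft_force: [-0.3, 0.3, 0.3]
width: 87.7
grasp_force: 0.0
```

Request:
step_arm(targets=[[[0, 0, 0.5, 0, 0, 0, 1], [0, 0, 0.9, 0, 0, 0, 1], [0, 0, 0.9, 0, 0, 0, 1], [0, 0, 0.9, 0, 0, 0, 1], [-0.3, 0, 0, 0, 0, 0, 1]]])

```text
t: 19.15
ee_pos: [519.0, -40.9, 416.7]
orientation: [0.974, 2.979, 0.003]
ft_force: [-0.8, 0.8, 0.0]
width: 88.2
grasp_force: 0.0
```

Request:
step_arm(targets=[[[-0.6, 0.6, 0.2, 0, 0, 0, 1], [-0.6, 0.8, 0.2, 0, 0, 0, 1], [-0.4, 0.9, 0.2, 0, 0, 0, 1], [0, 0.9, 0, 0, 0, 0, 1], [0, 0.9, 0, 0, 0, 0, 1]]])

```text
t: 19.77
ee_pos: [436.5, 165.3, 442.3]
orientation: [-0.976, -2.985, 0.001]
ft_force: [0.9, -0.1, -0.3]
width: 87.9
grasp_force: 0.0
```

Request:
step_arm(targets=[[[0, 0.9, 0, 0, 0, 0, 1], [0, 0.9, 0, 0, 0, 0, 1], [0, 0.9, 0, 0, 0, 0, 1], [0, 0.9, 0, 0, 0, 0, 1], [0, 0, 0, 0, 0, 0, 1]]])

```text
t: 20.4
ee_pos: [437.0, 346.1, 441.5]
orientation: [-0.971, -2.986, 0.002]
ft_force: [-0.9, -0.9, -1.4]
width: 87.9
grasp_force: 0.0
```

```bash
python3 - <<'E'
from h import *
snap('top','t9'); snap('scene','s9')
im=cv2.imread('pics/t9.png'); a=cv2.resize(im[95:285,180:465],None,fx=2.1,fy=2.1,interpolation=cv2.INTER_CUBIC)
b=cv2.imread('pics/s9.png')[110:310,230:430]; b=cv2.resize(b,None,fx=1,fy=1)
cv2.imwrite('pics/f9.png',np.vstack([a,np.hstack([b,np.zeros((200,a.shape[1]-200,3),np.uint8)])]))
E
```

```text
(no output)
```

View pics/f9.png

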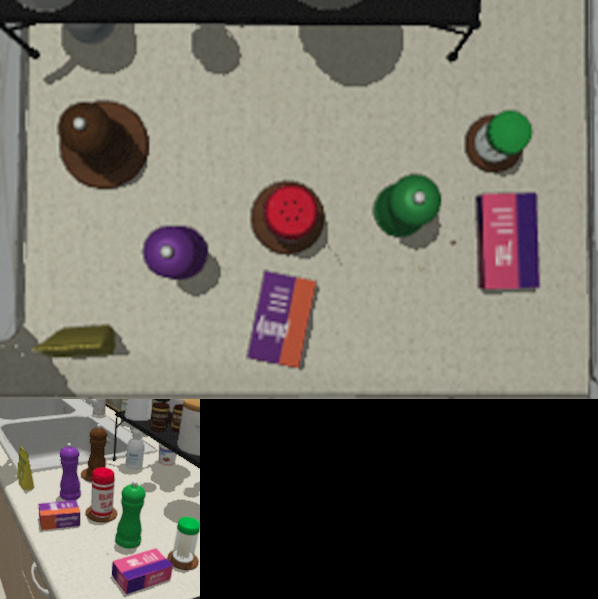

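All three stand on their coasters and the bystanders look unmoved. I'll check centring from the lid tops: knob (217.6,154), salt lid (318.6,195), jar lid (422.9,157.9).

```bash
python3 - <<'E'
from h import *
for n,u,v,z,c in [('mill',217.6,154,158,(608.8,155.2)),('salt',318.6,195,119,(531.7,-40.7)),('jar',422.9,157.9,95,(612.3,-263))]:
    print(n,(ray('top0',u,v,z)[:2]-c).round(1))
a=cam('top0')[2].astype(int);b=cam('t9')[2].astype(int)
for n,(y0,y1,x0,x1) in {'violet':(220,275,292,335),'pink':(183,238,404,440),'sachet':(245,270,195,238)}.items():
    print(n,np.abs(a-b)[y0:y1,x0:x1].mean().round(2))
E
```

```text
mill [-0.6 -1.8]
salt [ 0.1 -2.8]
jar [-0.5  1.4]
violet 0.99
pink 1.09
sachet 6.95
```

Every offset is under 3 mm. The sachet's pixel difference is the arm's shadow; its outline is unchanged. I'll hand in.

```bash
python3 -c "
from h import *
print(ctrl.close_job())"
```

```text
the job is handed in; nothing more can be done
None
```

I handed the job in at about 20 s: the mill, salt drum and toothpick jar stand upright on the large, medium and small coasters, each measured within about 3 mm of centre, with the cartons and packet unmoved in the last images; the hand-in returned no verdict.

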